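Index the turntable and feel the plate gap with a taper gauge

ROBOT

A 7-joint arm with a two-finger parallel gripper is mounted at the origin on a cart in front of the work surface, level with it; the furniture and walls round the work are solid. World frame = base frame: x ahead of the robot, y to its left, z up, the work surface at z = 0. Lengths are in mm, angles in rad, forces in N, time in s.
With the tool pointing down it reaches from about 350 to 900 mm from the base axis. Payload 8.1 kg.
Tool frame: the origin (TCP) lies at the very end of the fingers, on their centre line; the grasp point (between the pads) lies 19 mm behind it; y points along the fingers, x is the direction in which the jaws open and shut, and the axes are right-handed (so a half turn about y gives the same grasp; the last joint's range is limited). The gripper opens to 92 mm and grips with 3 to 60 N. Pads are 19 mm wide; open, the fingers measure 130 mm over their backs; the gripper's body (75 mm by 190 mm) begins 47 mm behind the grasp point.
Start: joints at [-1.291, 0.434, 0.025, 1.573, -0.012, 1.134, -0.075], TCP at [233.478, 579.768, 202.542] pointing down, gripper open.
Joint ranges: [-2.62, 2.62], [-0.44, 2.09], [-1.27, 1.32], [0.08, 2.57], [-1.32, 4.46], [0.12, 2], [-2.74, 2.74]. Speed limits (rad/s): [2.22, 2.22, 3.01, 3.01, 3.14, 3.14, 3.14].

INTERFACE

Orientations are given as a unit quaternion [w, x, y, z].
In Python, from cell import env gives the robot as it stands.
- The arm moves only by the tool play_rows, never from a script. Its argument "series" is a list of rows, each a list of 3 entries, a list of its own where there are three numbers: the turn, a rotation vector about the tool's x, y, z in degrees, then the shift along the tool's x, y, z in cm, then the closure, from 0 (fully open) to 1 (shut). In form: [[[rx, ry, rz], [tx, ty, tz], grip], ...]. A call has exactly 10 rows; each row is the pose to reach, as a shift and turn from the pose commanded when the call began, along the tool's axes at that moment; what a row does not reach only later rows make up. A row lasts 1/8 s, in which the tool goes at most 62.5 mm and 10.7 degrees, less where a joint would pass 70% of its speed; a pose out of reach is approached as far as the arm can. A call with a gripper value outside its range is refused whole. The fingers move at their own pace and stop on an object; the grip force is fixed at half the most. Time passes only in rows, so rows that repeat a pose let the fingers close, or fill a call up. It gives the time, the measured TCP pose, the force and the opening at its end, in the units of the state.
- env.sense(): the state, without advancing time (a new reading comes with each control period).
- env.snapshot(name): name is "scene" or "top" or "wrist"; returns a dict with "img" (400x640x3 uint8, blue, green, red), "z_map" (400x640 float32, mm along the optical axis (not along the pixel's ray), 0 where there is no reading), "intrinsics" (3x3 intrinsics, pixels), "world_from_camera" (4x4, takes a point from camera to world coordinates). Camera axes: x right, y down, z forward; pixel columns grow to the right and rows downward; lengths in mm; the calibration is good to about 2 mm. A picture is of the moment at which its call begins.
- env.close_job(): hands the job in, once; it reports no verdict.
Trained networks look in the newest picture that a camera, given by its name, has taken for a name from the list of things; names that differ only in an ending like _2 or _b are one class to them, and where a whole thing is asked for, a point or a joint stands for the part that bears it (a point fixed in the world has none). Each returns a list of dicts, best first, with "conf" (0 to 1); they miss things now and then, are a little off and sometimes report something else, mostly with a low value. They report only what shows in the picture. A call takes as long as a camera call. They do not tell look-alikes from the thing itself.
- env.trace(camera, query): "mask" (400x640 bool, what is visible of it) and "rect" ([centre column, centre row, width, height] in pixels, round what is visible of it).
- env.spot_point(camera, query): "at" ([column, row] in pixels: a listed point, or the origin of a listed thing).
The state is a dict: "time_s": time; "joint_pos": joint angles; "joint_vel": joint speeds; "effort": joint torques, N m; "position": TCP position; "tcp_rot": TCP orientation; "force": force on the tool from outside, world axes, zero at the start; "wrist_torque": the same for the moment, N m; "finger_gap": finger opening in mm.
Only numpy, scipy, OpenCV 4.12 (cv2) and the standard library are available. Lean on these libraries where they do the work, as an engineer would, in place of code of your own. Each camera call takes 0.05 s, during which the arm holds its last target. There are 200 camera calls.

TASK

Turn the fixture's turntable counterclockwise (seen from above) by its black-capped post all the way to its index stop, where the brass lug meets the dark block and the aluminium plate faces the sprung steel plate. Then take the taper gauge with the blue handle out of its stand and slide it upright, blade down, into the gap between the two plates until it drags snugly on both and has pressed the sprung plate back a couple of millimetres, and finish while still holding it there in the gripper. Never force the sprung plate back to its stop, and leave the other things on the bench alone.

Things in the scene. Friction and masses are not known exactly. Their poses are not given: they have to be found in the camera images.
- fixture: (All sizes here in mm.) Grey round base fixed to the bench, 160 dia x 18 high, carrying the turntable; its position and yaw vary. Origin on the turntable axis at bench level. Its +y axis points towards the reference post, its +x axis towards the index stop, a small dark block beside the disc's rim (top 35 above the bench).
- turntable (a joint): Angle of the turntable (rad, counterclockwise from above is positive). It is an aluminium disc, 136 dia, top 28 above the bench. It starts between 0 and 0.35 and has its hard index stop at 1.047 (60 degrees), where the aluminium plate is parallel to the sprung plate. A stiff bearing: it takes about 2 N at the post to turn and stays where it is left.
- turntable_axis (a point): Point on the turntable's vertical axis at the disc's top face, 28 above the bench.
- knob_grip (a point): Gripping point of the upright turning post on the turntable: round, 16 to 18 dia with a black cap, reaching from the disc up to 97 above the bench; this point is on the post's axis, 85 above the bench and 53 from the turntable axis, opposite the aluminium plate. It moves with the turntable.
- specimen_edge (a point): Upper edge of the flat outer face of the aluminium plate that stands on the turntable (40 wide, 4 thick), middle of its width, 100 above the bench, 58 from the turntable axis. Above it a lip flares away from the gap for another 6. It moves with the turntable; the face looks radially outward.
- ref_post: Grey upright post fixed beside the fixture, 64 x 30 x 100, carrying the sprung steel plate on its side towards the turntable. Origin at bench level under the upright. Its y axis is square to the plates and points away from the turntable (along the fixture's +y); its x axis runs along the plates. The gap between the flat faces after indexing is 5 to 6, different each time.
- ref_edge (a point): Upper edge of the flat inner face of the sprung steel plate (40 wide, 4 thick), middle of its width, 100 above the bench; above it a lip flares away from the gap for another 6. The flat faces of both plates reach down to the disc top, 28 above the bench. After indexing the middle of the gap's mouth is midway between this point and specimen_edge. It moves with the sprung plate.
- ref_plate (a joint): How far the sprung plate is pressed back, away from the turntable (m): 0 at rest, stop at 0.010. Spring: 0.6 N to start plus 0.8 N per mm. The gauge, rubbing on both plates, is felt as a downward resistance of about 1 N at first touch, and roughly 1.5 N more for each mm the plate goes back; a steady sideways force on the gauge means that it bears on one plate only. Pressed back 2 to 3 mm, it makes up for a gauge a millimetre off the middle.
- stand: Grey block fixed to the bench, 56 x 50 x 78 high, with an upright slot through its middle in which the gauge stands. Origin at bench level under its middle; the slot is 19.5 along x and 14.5 along y.
- gauge: Taper gauge standing upright in the stand, blade down, 118 long, 70 g, loose. Origin at the blade's tip, z up along it. Steel blade 70 long, 16 wide (along x), thickness along y growing evenly from 3 at the tip to 11 at the handle: one mm of gap is 8.75 of depth. Blue handle from 70 to 118 above the tip, 26 (x) by 16 (y); it rests on the stand's top. The blade goes between the plates with its y square to them, either way round.
- gauge_tip (a point): Middle of the blade's tip.
- gauge_grip (a point): Gripping point in the middle of the blue handle, 98 above the blade's tip; grip across its 16 mm (y) with the fingers pointing down.
- beaker_2: Small empty glass beaker, 56 dia x 70 high (mm). Bystander: leave it alone. Origin at its underside.
- reagent_bottle_2: Brown glass reagent bottle with black cap, 60 dia x 118 high (mm). Bystander: leave it alone. Origin at its underside.
- sample_can_1: Aluminium sample can, 55 dia x 41 high (mm). Bystander: leave it alone. Origin at its underside.
- tape_roll: Roll of tape lying flat, 66 dia x 18 high (mm). Bystander: leave it alone. Origin at its underside.
- spanner: Open spanner lying flat, 28 x 172 x 8 (mm). Bystander: leave it alone. Origin at its underside.
- conical_flask: Glass conical flask, 64 dia x 104 high (mm). Bystander: leave it alone. Origin at its underside.
- weight_1: Brass weight with a knob, 38 dia x 38 high (mm). Bystander: leave it alone. Origin at its underside.
Mind the look-alikes: they are no part of the job. There is more than one size of the gauge; the one meant has the size given above.

How it is judged (in metres and radians):
On the way, in this order (a step that is already met when the one before it is completed fails the run):
1. the turntable rests at its index stop (1.047, within 0.05 rad) and the gauge is not yet between the plates (value of joint turntable between 0.9972 and 1.0972 rad and horizontal distance between gauge_tip and ref_edge above 0.05 m), for 0.3 s.
2. the gauge is lifted clear of its stand in the gripper (height (world z) of gauge_tip above 0.085 m and contact force between the fingers and gauge above 0.5 N), for 0.1 s.
At the end, for the whole second after the job is handed in: Turntable at its stop (within 0.05 rad of 1.047); gauge gripped, still, upright and square to the plates within 0.15 rad, tip 10 mm or more below the plate edges, clear of the disc, within 18 mm of mid-width, touching both plates (0.3 N or more), the sprung plate pressed back 0.4 to 4.5 mm (value of joint turntable between 0.9972 and 1.0972 rad and value of joint ref_plate between 0.0004 and 0.0045 m and contact force between gauge and ref_post above 0.3 N and contact force between gauge and fixture above 0.3 N and contact force between the fingers and gauge above 1 N and height (world z) of gauge_tip between 0.0305 and 0.09 m and x of gauge_tip in the frame of ref_post between -0.018 and 0.018 m and y of gauge_tip in the frame of ref_post between -0.043 and -0.022 m and angle between gauge's own z axis and vertical below 0.15 rad and angle between the y axis of gauge and the y axis of ref_post, either way round below 0.15 rad and linear speed of gauge below 0.01 m/s); the arm keeps its last pose, push and grip.
It fails at once if the sprung plate is forced back near its stop (more than 8.5 of its 10 mm) (value of joint ref_plate above 0.0085 m).
It fails at once if a bystander is moved by more than 30 mm (distance of any of beaker_2, reagent_bottle_2, sample_can_1, tape_roll, spanner, conical_flask, weight_1 from where it was at the start of the episode above 0.03 m).
It also fails if it takes over 69 s, if anything falls off the work surface, if the arm or the gripper's body presses on something with over 40 N, if the wrist force passes 120 N, or if a joint passes its speed limit or range.

## Working session

There is one attempt and no reset: what is moved stays moved. The work goes in short steps, Python scripts to look and compute and a tool call to move; the robot and the scene stay as the last step left them, time stands still between calls to the robot, and variables do not carry over. Pictures are saved under pics/ and viewed, about 8 in all and at most 12, crops included, and the job is handed in when it is done.

Besides the shell and the picture viewer there is one more tool, called after "Emit:" by a JSON object that holds its "name" and its "arguments". play_rows: Moves the arm, as the interface text tells. Its arguments: {"type":"object","properties":{"series":{"type":"array","items":{"type":"array"}}},"required":["series"]}

```bash
mkdir -p pics
cat > h.py <<'E'
import numpy as np, cv2
from cell import env
from scipy.spatial.transform import Rotation as R
def px2w(s,u,v,z=None,h=None):
    K=np.array(s["intrinsics"]);T=np.array(s["world_from_camera"])
    d=np.linalg.inv(K)@[u,v,1.]
    if h is not None:
        w=T[:3,:3]@d; return T[:3,3]+w*(h-T[2,3])/w[2]
    if z is None: z=s["z_map"][int(round(v)),int(round(u))]
    return T[:3,:3]@(d*z)+T[:3,3]
def cloud(s,m=None):
    Z=s["z_map"]; ok=Z>0
    if m is not None: ok&=m
    v,u=np.nonzero(ok); K=np.array(s["intrinsics"]);T=np.array(s["world_from_camera"])
    p=(np.linalg.inv(K)@np.array([u,v,np.ones(len(u))])).T*Z[v,u][:,None]
    return p@T[:3,:3].T+T[:3,3]
def state():
    s=env.sense(); print({k:np.round(s[k],3).tolist() for k in("time_s","joint_pos","position","tcp_rot","force","wrist_torque","finger_gap")})
    r=s["tcp_rot"]; M=R.from_quat([r[1],r[2],r[3],r[0]]).as_matrix(); print(M.round(3).tolist()); return s,M
E
python3 - <<'E'
from h import *
state()
for c in("top","scene"):
    s=env.snapshot(c); cv2.imwrite(f"pics/{c}1.png",s["img"])
    print(c,np.round(s["world_from_camera"],3).tolist(),np.round(s["intrinsics"],1).tolist())
    for q in("turntable_axis","knob_grip","specimen_edge","ref_edge","gauge_grip","gauge","stand","ref_post","fixture"):
        for d in env.spot_point(c,q)[:3]:
            u,v=d["at"]; 
            try: w=px2w(s,u,v).round(1)
            except Exception as e: w=e
            print(q,round(d["conf"],2),np.round(d["at"],1),w)
E
```

```text
{'time_s': 0.0, 'joint_pos': [-1.291, 0.435, 0.025, 1.574, -0.012, 1.134, -0.075], 'position': [233.295, 579.237, 201.765], 'tcp_rot': [-0.586, 0.586, 0.395, -0.396], 'force': [0.139, 0.583, -0.384], 'wrist_torque': [0.021, -0.033, 0.037], 'finger_gap': 91.929}
[[0.374, -0.0, -0.928], [0.928, -0.001, 0.374], [-0.002, -1.0, -0.0]]
top [[0.002, -0.997, 0.076, 459.87], [-1.0, -0.001, 0.008, -13.887], [-0.008, -0.076, -0.997, 1462.063], [0.0, 0.0, 0.0, 1.0]] [[418.4, 0.0, 319.3], [0.0, 418.4, 208.9], [0.0, 0.0, 1.0]]
turntable_axis 0.98 [289.2 205.7] [579.2 101.4  34.8]
knob_grip 0.71 [301.  220.4] [526.2  57.8  90.7]
knob_grip 0.5 [392.  231.7] [ 488.7 -233.2  131.7]
knob_grip 0.44 [223.  260.5] [391.2 330.6  11.4]
specimen_edge 0.77 [279.  191.5] [630.1 138.6  17.8]
ref_edge 0.6 [274.1 210.1] [563.6 152.2  41.6]
gauge_grip 0.63 [390.6 231.5] [ 489.5 -230.6  120.7]
gauge_grip 0.6 [370.5 253.8] [ 419.9 -160.5  167.5]
gauge_grip 0.42 [420.8 224.3] [ 511.1 -317.9  161.1]
gauge 0.67 [365.8 250.5] [ 426.2 -163.2    1. ]
gauge 0.46 [388.5 232.6] [ 486.8 -230.6   77.8]
gauge 0.44 [411.2 228.6]
[... 360 characters left out ...]
ntable_axis 0.85 [294.5 210.8] [530.1  48.   62.4]
knob_grip 0.34 [296.  219.2] [533.8  46.   34. ]
specimen_edge 0.7 [296.7 179.8] [764.4 299.6   2.2]
specimen_edge 0.63 [445.6 287.9] [ 601.5 -394.4   14. ]
ref_edge 0.56 [276.8 181.6] [578.4 184.8  92. ]
ref_edge 0.24 [294.8 208.8] [532.6  49.4  67.4]
gauge_grip 0.78 [321.1 234.6] [ 405.8 -179.   143.9]
gauge_grip 0.75 [400.1 242.7] [ 495.6 -321.4  151.7]
gauge_grip 0.73 [364.8 242. ] [ 479.1 -243.5  122.7]
gauge 0.86 [396.3 295.2] [ 513.5 -320.8   -1.2]
gauge 0.6 [318.5 279.7] [ 408.3 -172.7   14.8]
stand 0.84 [357.9 280.4] [ 464.6 -244.7   24. ]
ref_post 0.88 [270.3 213.4] [519.  146.5  16.9]
fixture 0.94 [298.7 219.3] [548.6  50.7  25.7]
```

Run:
```python
import cv2
a=cv2.imread("pics/top1.png")[160:290,200:460]; b=cv2.imread("pics/scene1.png")[120:340,180:500]
cv2.imwrite("pics/c1.png",cv2.resize(a,None,fx=3,fy=3,interpolation=2))
cv2.imwrite("pics/c2.png",cv2.resize(b,None,fx=2.5,fy=2.5,interpolation=2))
```

```text
(no output)
```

View pics/c1.png

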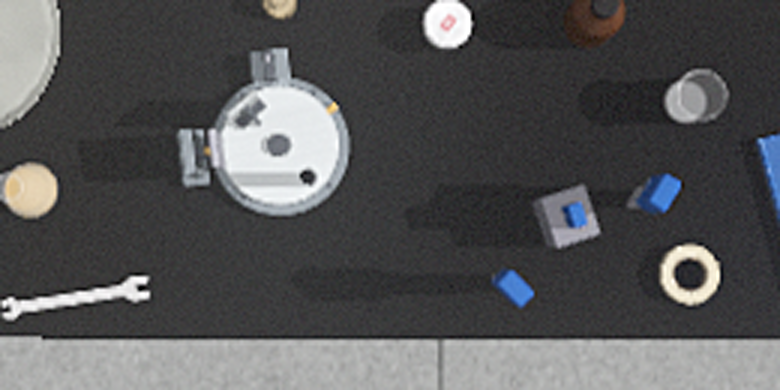

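View pics/c2.png

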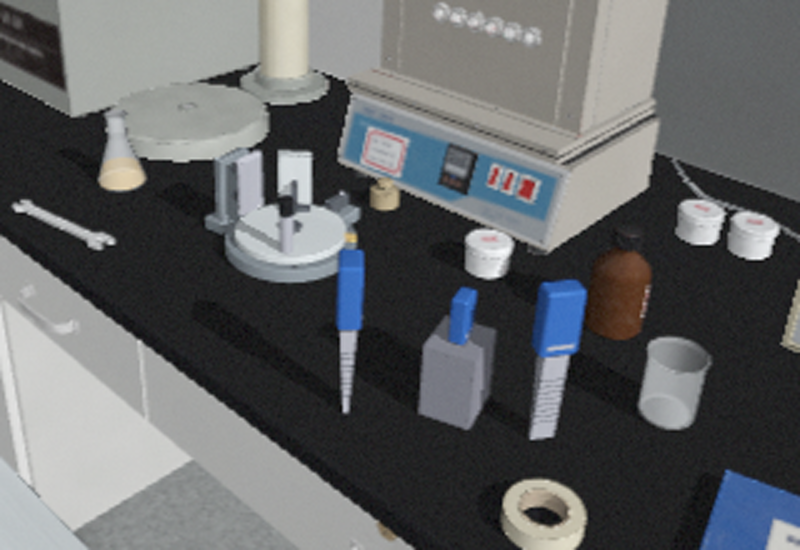

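The top view shows the turntable at about crop (278,147), the ref post at its left (world +y), the stop block at its top (world +x), and the black-capped post at (308,177). The stand with the blue gauge is at (570,215), with two free-standing look-alikes either side of it at (513,288) and (660,193).

Run:
```python
from h import *
s,M=state()
w=env.snapshot("wrist"); T=np.array(w["world_from_camera"]); print(T.round(2).tolist(),np.round(w["intrinsics"],1).tolist())
print("cam in tool",(M.T@(T[:3,3]-s["position"])).round(1),(M.T@T[:3,:3]).round(3).tolist())
t=env.snapshot("top"); P=cloud(t)
k=(abs(P[:,0]-565)<110)&(abs(P[:,1]-100)<110)
Q=P[k]
for lo,hi in((22,34),(34,60),(75,95),(92,112)):
    q=Q[(Q[:,2]>lo)&(Q[:,2]<hi)]; print(lo,hi,len(q),q.mean(0).round(1),q.min(0).round(1),q.max(0).round(1))
q=Q[(Q[:,2]>22)&(Q[:,2]<34)]
print(cv2.minEnclosingCircle(q[:,:2].astype(np.float32)))
print(Q[Q[:,2]>85].round(0).astype(int).tolist())
k=(abs(P[:,0]-480)<60)&(abs(P[:,1]+225)<60)&(P[:,2]>65);print(P[k].round(0).astype(int).tolist())
```

```text
{'time_s': 1.0, 'joint_pos': [-1.291, 0.434, 0.025, 1.573, -0.012, 1.134, -0.075], 'position': [233.487, 579.746, 202.544], 'tcp_rot': [-0.586, 0.586, 0.396, -0.396], 'force': [-0.43, -0.29, -0.413], 'wrist_torque': [-0.0, -0.015, 0.053], 'finger_gap': 91.697}
[[0.374, 0.0, -0.928], [0.928, 0.0, 0.374], [0.0, -1.0, -0.0]]
[[0.37, 0.89, 0.27, 157.58], [0.93, -0.36, -0.11, 610.31], [-0.0, 0.3, -0.96, 385.25], [0.0, 0.0, 0.0, 1.0]] [[296.5, 0.0, 319.3], [0.0, 296.5, 198.3], [0.0, 0.0, 1.0]]
cam in tool [  -0.  -182.7   81.8] [[1.0, 0.001, -0.0], [0.0, -0.296, 0.955], [0.0, -0.955, -0.296]]
22 34 1060 [574.2  87.5  27.6] [503.2  16.7  22. ] [672.1 181.1  33.7]
34 60 104 [587.6 118.3  40.9] [526.6  26.8  34. ] [673.7 184.3  59.9]
75 95 61 [563.5 144.4  87.7] [527.3  44.9  76.6] [623.9 186.   94.9]
92 112 129 [566.4 147.5 100. ] [527.3  47.6  92.1] [628.5 192.3 110.6]
((584.1831665039062, 94.73703002929688), 88.20525360107422)
[[629, 113, 102], [625, 116, 104], [625, 113, 107], [624, 109, 111], [622, 120, 101], [622, 117, 103], [618, 123, 105], [618, 119, 106], [616, 127, 100], [615, 123, 
[... 7148 characters left out ...]
434, -169, 160], [435, -172, 165], [435, -175, 163], [435, -178, 161], [435, -182, 160], [432, -165, 167], [432, -169, 165], [432, -172, 166], [431, -175, 161], [432, -178, 165], [431, -182, 160], [432, -184, 164], [428, -166, 165], [428, -169, 159], [428, -172, 165], [428, -175, 165], [428, -178, 165], [428, -181, 162], [428, -185, 157], [428, -188, 159], [425, -165, 166], [425, -168, 166], [425, -172, 161], [425, -175, 159], [425, -178, 161], [425, -181, 162], [425, -184, 164], [425, -188, 158], [425, -191, 161], [422, -166, 164], [422, -169, 164], [422, -172, 166], [422, -175, 165], [422, -178, 164], [422, -181, 162], [422, -184, 161], [422, -188, 157], [422, -190, 162], [422, -194, 161]]
```

Emit:
{"name": "play_rows", "arguments": {"series": [[[0,-10,0],[-3.2,-1.5,-4.9],0],[[0,-20,0],[-6.5,-2,-9.8],0],[[0,-31,0],[-9.7,-2,-14.8],0],[[0,-31,0],[-13,-2,-19.7],0],[[0,-31,0],[-16.2,-2,-24.7],0],[[0,-31,0],[-19.4,-2,-29.6],0],[[0,-31,0],[-22.7,-2,-34.5],0],[[0,-31,0],[-26,-2,-39.5],0],[[0,-31,0],[-29.2,-2,-44.4],0],[[0,-31,0],[-32.4,-2,-49.4],0]]}}

```text
time_s: 2.35
position: [571.6, 93.2, 222.8]
tcp_rot: [-0.459, 0.459, 0.538, -0.538]
force: [0.6, -0.1, 0.4]
finger_gap: 91.6
```

Run:
```python
from h import *
state()
s=env.snapshot("wrist"); np.savez("w1.npz",**s); cv2.imwrite("pics/w1.png",s["img"])
P=cloud(s)
for q,h in(("turntable_axis",28),("knob_grip",85),("specimen_edge",100),("ref_edge",100),("fixture",None),("ref_post",None)):
    for d in env.spot_point("wrist",q)[:2]:
        u,v=d["at"]; print(q,round(d["conf"],2),np.round(d["at"],1),px2w(s,u,v).round(1),px2w(s,u,v,h=h or 0).round(1))
```

```text
{'time_s': 2.35, 'joint_pos': [-0.369, 0.342, 0.156, 1.67, -0.058, 1.134, 1.532], 'position': [571.644, 93.193, 222.827], 'tcp_rot': [-0.459, 0.459, 0.538, -0.538], 'force': [0.578, -0.096, 0.437], 'wrist_torque': [0.124, -0.015, -0.014], 'finger_gap': 91.628}
[[-0.158, 0.001, -0.987], [0.987, 0.0, -0.158], [0.0, -1.0, -0.001]]
turntable_axis 0.94 [318.1 170.6] [568.4  91.8  34.1] [569.7  92.   28. ]
turntable_axis 0.67 [345.9 229.8] [6.570e+02 1.474e+02 4.000e-01] [645.7 142.9  28. ]
knob_grip 0.9 [286.9 141.6] [530.3  53.5  97.4] [531.9  52.5  85. ]
specimen_edge 0.75 [346.6 229.7] [656.5 148.4   0.7] [615.9 131.8 100. ]
ref_edge 0.81 [374.3 188.1] [566.1 154.2  91. ] [563.9 152.1 100. ]
fixture 0.97 [319.6 166.1] [562.4  92.8  34.2] [569.   93.9   0. ]
ref_post 0.91 [387.3 171.4] [555.5 179.3  33.8] [561.4 188.2   0. ]
ref_post 0.71 [374.1 186.4] [564.2 153.6  91.1] [585.5 174.6   0. ]
```

View pics/w1.png

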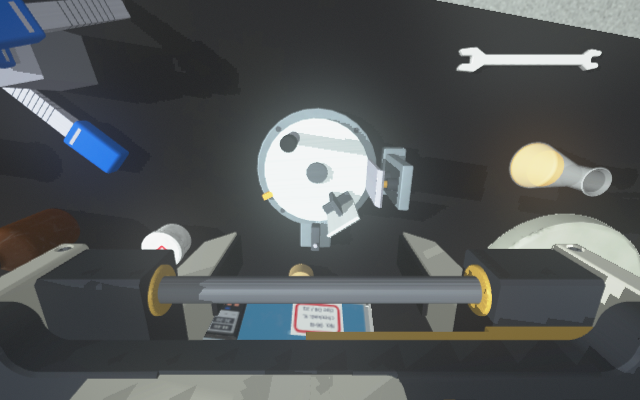

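The wrist view shows the disc with hub at (317,172), black-capped post at (288,142), aluminium plate at (345,218), ref post and plate at (374–400,185), and the brass lug at (267,196). The measured radii match the specification to within about 2 mm.

Emit:
{"name": "play_rows", "arguments": {"series": [[[0,0,0],[-2,1,3],0],[[0,0,0],[-3.3,3,4.7],0],[[0,0,0],[-3.3,7,4.7],0],[[0,0,0],[-3.3,11,4.7],0],[[0,0,0],[-3.3,14,4.7],0],[[0,0,0],[-3.3,15.7,4.7],0],[[0,0,0],[-3.3,15.7,4.7],1],[[0,0,0],[-3.3,15.7,4.7],1],[[0,0,0],[-3.3,15.7,4.7],1],[[0,0,0],[-3.3,15.7,4.7],1]]}}

```text
time_s: 3.95
position: [529.9, 54.9, 66.2]
tcp_rot: [-0.459, 0.459, 0.538, -0.538]
force: [-0.4, -0.4, 0.2]
finger_gap: 56.6
```

Run:
```python
from h import *
s,M=state()
p=np.array(s["position"])
c=np.array([568.3,91.5]);r=np.linalg.norm(p[:2]-c);a0=np.arctan2(*(p[:2]-c)[::-1]);print(r,np.degrees(a0))
for d in range(5,65,5):
    a=a0+np.radians(d); w=np.array([c[0]+53*np.cos(a),c[1]+53*np.sin(a),0])-[*(c+53*np.array([np.cos(a0),np.sin(a0)])),0]
    print(d,(M.T@w/10).round(2))
```

```text
{'time_s': 3.95, 'joint_pos': [-0.305, 0.445, 0.136, 1.962, -0.087, 0.74, 1.611], 'position': [529.892, 54.88, 66.218], 'tcp_rot': [-0.459, 0.459, 0.538, -0.538], 'force': [-0.428, -0.415, 0.183], 'wrist_torque': [0.019, 0.071, -0.041], 'finger_gap': 56.553}
[[-0.158, 0.001, -0.987], [0.987, 0.0, -0.158], [0.0, -1.0, -0.001]]
53.06802853537517 -136.3648519408611
5 [-0.37  0.   -0.28]
10 [-0.71  0.   -0.59]
15 [-1.03  0.   -0.93]
20 [-1.31  0.   -1.29]
25 [-1.56  0.   -1.68]
30 [-1.78  0.   -2.09]
35 [-1.96  0.   -2.51]
40 [-2.1   0.   -2.95]
45 [-2.21  0.   -3.4 ]
50 [-2.27  0.   -3.86]
55 [-2.29  0.01 -4.32]
60 [-2.28  0.01 -4.79]
```

Emit:
{"name": "play_rows", "arguments": {"series": [[[0,0,0],[0,0,0],1],[[0,0,0],[0,0,0],1],[[0,0,0],[0,0,0],1],[[0,0,0],[0,0,0],1],[[0,0,0],[0,0,0],1],[[0,0,0],[0,0,0],1],[[0,0,0],[-0.35,0,-0.28],1],[[0,0,0],[-0.7,0,-0.6],1],[[0,0,0],[-1.0,0,-0.95],1],[[0,0,0],[-1.3,0,-1.3],1]]}}

```text
time_s: 5.2
position: [542.0, 44.5, 65.4]
tcp_rot: [0.46, -0.457, -0.537, 0.539]
force: [-7.4, 1.3, 9.4]
finger_gap: 16.3
```

Run:
```python
from h import *
state()
```

```text
{'time_s': 5.2, 'joint_pos': [-0.28, 0.463, 0.137, 1.93, -0.09, 0.758, 1.639], 'position': [541.972, 44.536, 65.435], 'tcp_rot': [0.46, -0.457, -0.537, 0.539], 'force': [-7.383, 1.308, 9.414], 'wrist_torque': [0.551, 1.584, 0.235], 'finger_gap': 16.328}
[[-0.159, -0.004, -0.987], [0.987, 0.001, -0.159], [0.001, -1.0, 0.004]]
```

Emit:
{"name": "play_rows", "arguments": {"series": [[[0,0,0],[-0.25,0,-0.38],1],[[0,0,0],[-0.47,0,-0.8],1],[[0,0,0],[-0.65,0,-1.2],1],[[0,0,0],[-0.79,0,-1.65],1],[[0,0,0],[-0.87,0,-1.95],1],[[0,0,0],[-0.92,0,-2.2],1],[[0,0,0],[-0.94,0,-2.4],1],[[0,0,0],[-0.95,0,-2.5],1],[[0,0,0],[-0.95,0,-2.5],1],[[0,0,0],[-0.95,0,-2.5],1]]}}

```text
time_s: 6.45
position: [568.7, 37.2, 65.5]
tcp_rot: [0.46, -0.458, -0.537, 0.539]
force: [-7.9, -5.9, 8.4]
finger_gap: 16.5
```

Run:
```python
from h import *
state()
s=env.snapshot("wrist"); np.savez("w2.npz",**s); cv2.imwrite("pics/w2.png",cv2.resize(s["img"][:250,150:500],None,fx=2,fy=2,interpolation=2))
```

```text
{'time_s': 6.45, 'joint_pos': [-0.261, 0.498, 0.14, 1.867, -0.093, 0.787, 1.658], 'position': [568.743, 37.166, 65.482], 'tcp_rot': [0.46, -0.458, -0.537, 0.539], 'force': [-7.936, -5.918, 8.397], 'wrist_torque': [-1.215, 1.797, 0.333], 'finger_gap': 16.509}
[[-0.157, -0.003, -0.988], [0.988, -0.001, -0.157], [-0.001, -1.0, 0.003]]
```

View pics/w2.png

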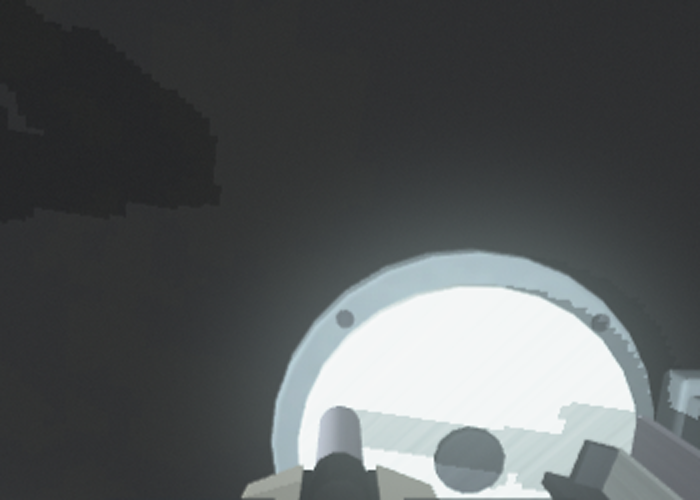

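Emit:
{"name": "play_rows", "arguments": {"series": [[[0,0,0],[-0.08,0,-0.3],1],[[0,0,0],[-0.16,0,-0.6],1],[[0,0,0],[-0.22,0,-0.9],1],[[0,0,0],[-0.25,0,-1.2],1],[[0,0,0],[-0.25,0,-1.2],1],[[0,0,0],[-0.25,0,-1.2],1],[[0,0,0],[-0.25,0,-1.2],1],[[0,0,0],[-0.25,0,-1.2],1],[[0,0,0],[-0.25,0,-1.2],1],[[0,0,0],[-0.25,0,-1.2],1]]}}

```text
time_s: 7.75
position: [581.8, 37.4, 65.5]
tcp_rot: [0.459, -0.459, -0.537, 0.539]
force: [-5.9, -3.6, 6.6]
finger_gap: 16.4
```

Run:
```python
from h import *
state()
s=env.snapshot("top"); np.savez("t2.npz",**s); cv2.imwrite("pics/t2.png",cv2.resize(s["img"][160:260,240:360],None,fx=5,fy=5,interpolation=2))
```

```text
{'time_s': 7.75, 'joint_pos': [-0.256, 0.515, 0.14, 1.835, -0.096, 0.8, 1.663], 'position': [581.787, 37.447, 65.484], 'tcp_rot': [0.459, -0.459, -0.537, 0.539], 'force': [-5.851, -3.578, 6.646], 'wrist_torque': [-0.761, 1.159, 0.243], 'finger_gap': 16.449}
[[-0.158, -0.002, -0.987], [0.987, -0.0, -0.158], [-0.0, -1.0, 0.002]]
```

Run:
```python
from h import *
s=env.snapshot("wrist"); np.savez("w3.npz",**s); a=cv2.resize(s["img"][90:260,220:500],None,fx=2.5,fy=2.5,interpolation=2)
b=cv2.imread("pics/t2.png"); a=a[:500]; b=b[:425,:]; cv2.imwrite("pics/m3.png",np.vstack([a[:425,:],np.zeros((0,700,3),np.uint8)])); cv2.imwrite("pics/m3.png",cv2.resize(np.hstack([a[:425],b[:425]]),(800,262)) if 0 else np.hstack([a[:425,200:],b[:425,:300]]))
```

```text
(no output)
```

View pics/m3.png

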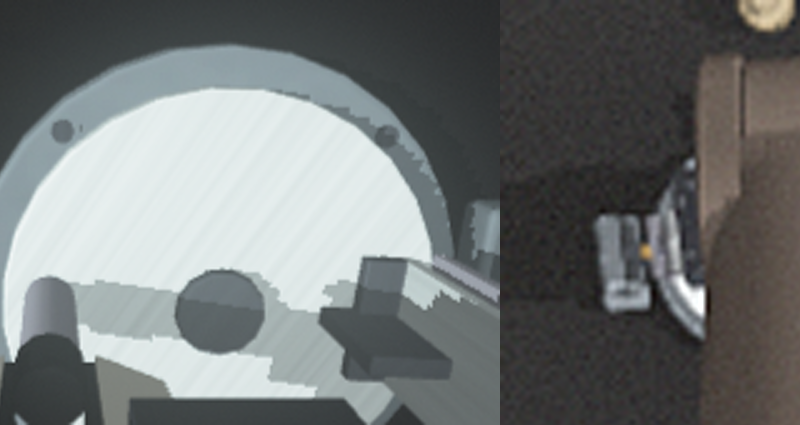

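Run:
```python
from h import *
s=dict(np.load("w3.npz"))
f=lambda x,y:(220+(x+200)/2.5,90+y/2.5)
print("hub",px2w(s,*f(220,310),h=30).round(1),"cap",px2w(s,*f(50,365),h=97).round(1),"post foot",px2w(s,*f(45,355),h=70).round(1))
# plate points from depth
P=cloud(s); k=(P[:,2]>60)&(P[:,2]<112)&(P[:,1]>110)&(P[:,1]<200)&(P[:,0]>520)&(P[:,0]<620)
Q=P[k]; print(len(Q))
for y in range(110,200,5):
    q=Q[abs(Q[:,1]-y)<2.5]
    if len(q):print(y,len(q),q.min(0).round(0),q.max(0).round(0))
for q,h in(("turntable_axis",28),("knob_grip",85),("specimen_edge",100),("ref_edge",100)):
    for d in env.spot_point("wrist",q)[:2]: print(q,round(d["conf"],2),np.round(d["at"],1),px2w(s,*d["at"],h=h).round(1))
s=dict(np.load("t2.npz"));g=lambda x,y:(240+(x-500)/5,160+y/5)
for p in((600,215),(610,310),(650,300),(640,212)): print("refpost top corner",px2w(s,*g(*p),h=100).round(1))
```

```text
hub [572.  91.  30.] cap [569.   36.5  97. ] post foot [578.5  36.7  70. ]
7506
120 48 [566. 121.  60.] [571. 122.  69.]
125 104 [565. 123.  60.] [572. 127.  70.]
130 94 [564. 128.  60.] [571. 132.  70.]
135 88 [564. 133.  60.] [570. 137.  70.]
140 826 [546. 138.  60.] [572. 142. 108.]
145 2096 [546. 143.  60.] [587. 147. 107.]
150 631 [543. 150.  60.] [561. 152. 106.]
155 1072 [543. 153.  61.] [577. 157. 108.]
160 74 [543. 158. 103.] [570. 161. 107.]
175 1121 [534. 175.  60.] [556. 177. 102.]
180 920 [534. 178.  60.] [573. 182. 102.]
185 393 [534. 183.  60.] [553. 187. 102.]
190 39 [536. 188.  99.] [554. 191. 101.]
turntable_axis 0.56 [386.9 212.4] [571.5  90.5  28. ]
knob_grip 0.95 [318.9 240.5] [577.4  37.2  85. ]
specimen_edge 0.78 [518.2 265.7] [568.  149.3 100. ]
ref_edge 0.91 [529.8 256.6] [561.5 153.7 100. ]
refpost top corner [582.6 191.8 100. ]
refpost top corner [520.4 184.5 100. ]
refpost top corner [526.9 158.4 100. ]
refpost top corner [584.6 165.6 100. ]
```

```bash
cat >> h.py <<'E'
def fitfaces(s,show=True):
    P=cloud(s); P=P[(P[:,2]>55)&(P[:,2]<98)&(P[:,0]>515)&(P[:,0]<615)&(P[:,1]>125)&(P[:,1]<200)]
    rng=np.random.default_rng(0); out=[]
    for _ in range(6):
        if len(P)<80: break
        best=None
        for i in range(400):  # vertical-plane RANSAC
            a,b=P[rng.choice(len(P),2,False)][:,:2]; d=b-a; L=np.linalg.norm(d)
            if L<8: continue
            n=np.array([-d[1],d[0]])/L; k=abs((P[:,:2]-a)@n)<1.2
            if best is None or k.sum()>best.sum(): best=k
        Q=P[best]; m=Q[:,:2].mean(0); _,_,V=np.linalg.svd(Q[:,:2]-m); d=V[0]*np.sign(V[0][0]); t=(Q[:,:2]-m)@d
        if show: print("face n",len(Q),"mean",m.round(1),"ang",np.degrees(np.arctan2(d[1],d[0])).round(1),"ends",(m+d*t.min()).round(1),(m+d*t.max()).round(1),"z",Q[:,2].min().round(),Q[:,2].max().round())
        P=P[~best]
E
python3 - <<'E'
from h import *
for f in("w1","w3"):
    print(f); fitfaces(dict(np.load(f+".npz")))
E
```

```text
w1
face n 353 mean [557.2 179. ] ang 7.5 ends [535.  176.1] [584.1 182.5] z 55.0 98.0
face n 261 mean [599.5 139.3] ang -43.1 ends [558.  178.1] [614.  125.8] z 55.0 98.0
face n 239 mean [560.7 153.3] ang 7.1 ends [543.2 151.1] [583.2 156.1] z 55.0 98.0
face n 61 mean [536.  176.8] ang -72.7 ends [533.  186.4] [544.1 150.6] z 55.0 98.0
face n 47 mean [569.4 162.5] ang -41.1 ends [553.1 176.7] [612.5 124.9] z 58.0 96.0
face n 42 mean [567.2 160.7] ang -40.6 ends [553.2 172.7] [609.2 124.8] z 57.0 89.0
w3
face n 2357 mean [564.2 143.7] ang 5.9 ends [546.  141.9] [586.8 146.1] z 55.0 98.0
face n 1511 mean [543.3 177.1] ang 6.6 ends [534.5 176.1] [573.4 180.6] z 55.0 98.0
face n 706 mean [539.9 164.3] ang -72.2 ends [533. 186.] [546.7 143.4] z 55.0 98.0
face n 433 mean [555.4 152.4] ang 7.8 ends [545.6 151.1] [577.1 155.4] z 55.0 98.0
face n 250 mean [564.7 133.6] ang -83.4 ends [563.4 145. ] [565.7 125. ] z 55.0 82.0
face n 108 mean [565.3 141.5] ang -72.9 ends [553.5 180. ] [570.3 125.4] z 67.0 92.0
```

The picture shows both plates nearly facing; face fits give 5.9° for the turntable plate and about 7.2° for the ref plate. I'll push a little further to seat it on the stop.

Emit:
{"name": "play_rows", "arguments": {"series": [[[0,0,0],[0,0,-0.2],1],[[0,0,0],[0,0,-0.3],1],[[0,0,0],[0.05,0,-0.4],1],[[0,0,0],[0.05,0,-0.5],1],[[0,0,0],[0.05,0,-0.5],1],[[0,0,0],[0.05,0,-0.5],1],[[0,0,0],[0.05,0,-0.5],1],[[0,0,0],[0.05,0,-0.5],1],[[0,0,0],[0.05,0,-0.5],1],[[0,0,0],[0.05,0,-0.5],1]]}}

```text
time_s: 9.3
position: [583.8, 37.8, 65.4]
tcp_rot: [0.461, -0.458, -0.536, 0.54]
force: [-14.8, -6.4, 14.9]
finger_gap: 16.5
```

Run:
```python
from h import *
state()
s=env.snapshot("wrist"); np.savez("w4.npz",**s); fitfaces(s)
print(env.spot_point("wrist","knob_grip")[0], px2w(s,*env.spot_point("wrist","knob_grip")[0]["at"],h=85))
```

```text
{'time_s': 9.3, 'joint_pos': [-0.256, 0.52, 0.141, 1.825, -0.096, 0.81, 1.662], 'position': [583.822, 37.752, 65.363], 'tcp_rot': [0.461, -0.458, -0.536, 0.54], 'force': [-14.795, -6.405, 14.905], 'wrist_torque': [-1.292, 3.345, 0.224], 'finger_gap': 16.526}
[[-0.157, -0.007, -0.988], [0.988, -0.001, -0.157], [-0.0, -1.0, 0.007]]
face n 2420 mean [563.1 143.5] ang 7.7 ends [544.6 141. ] [584.8 146.5] z 55.0 98.0
face n 1557 mean [543.5 177.1] ang 5.8 ends [534.4 176.2] [557.1 178.5] z 55.0 98.0
face n 587 mean [553.6 152.2] ang 7.4 ends [543.1 150.9] [578.4 155.4] z 55.0 98.0
face n 444 mean [537.6 170.3] ang -74.3 ends [533.2 186.1] [545.4 142.6] z 55.0 98.0
face n 273 mean [562.8 137.1] ang -80.4 ends [555.5 180. ] [564.8 125.1] z 55.0 91.0
face n 105 mean [564.8 139.4] ang -74.1 ends [553.4 179.6] [568.9 125. ] z 67.0 97.0
{'at': [319.0, 240.8], 'conf': 0.93} [579.62882813  37.53841123  85.        ]
```

Force jumped to about 15 N and the faces are parallel (7.7° against 7.4°), so the turntable is on its stop. Next I release and go to hover over the stand.

Emit:
{"name": "play_rows", "arguments": {"series": [[[0,0,0],[0,0,0],0],[[0,0,0],[0,0,0.3],0],[[0,0,0],[0,0,0.3],0],[[0,0,0],[0,-5,0.3],0],[[0,0,0],[0,-10,1],0],[[0,-3,0],[-4.5,-13,4],0],[[0,-6,0],[-9.5,-16,7],0],[[0,-9,0],[-15,-17.5,10],0],[[0,-12,0],[-20,-17.5,12.5],0],[[0,-12,0],[-25.4,-17.5,14],0]]}}

```text
time_s: 10.7
position: [488.7, -235.6, 241.4]
tcp_rot: [-0.399, 0.401, 0.583, -0.583]
force: [1.5, 0.2, 0.3]
finger_gap: 92.1
```

Run:
```python
from h import *
state()
s=env.snapshot("wrist"); np.savez("w5.npz",**s); cv2.imwrite("pics/w5.png",s["img"])
P=cloud(s)
m=(abs(P[:,0]-490)<40)&(abs(P[:,1]+235)<40)
for n,lo,hi in(("handle",118,134),("stand",72,84)):
    q=P[m&(P[:,2]>lo)&(P[:,2]<hi)]; print(n,len(q),q.mean(0).round(1),cv2.minAreaRect(q[:,:2].astype(np.float32)))
for q,h in(("gauge_grip",106),("gauge",8),("stand",0)):
    for d in env.spot_point("wrist",q)[:3]: print(q,round(d["conf"],2),np.round(d["at"],1),px2w(s,*d["at"],h=h).round(1))
```

```text
{'time_s': 10.7, 'joint_pos': [0.151, 0.266, 0.256, 1.736, -0.074, 1.147, 2.367], 'position': [488.747, -235.553, 241.353], 'tcp_rot': [-0.399, 0.401, 0.583, -0.583], 'force': [1.453, 0.188, 0.284], 'wrist_torque': [0.037, -0.048, -0.001], 'finger_gap': 92.076}
[[-0.36, 0.002, -0.933], [0.933, -0.0, -0.36], [-0.001, -1.0, -0.002]]
handle 784 [ 478.5 -229.2  126.6] ((478.58636474609375, -229.14663696289062), (39.181968688964844, 52.516170501708984), 28.169153213500977)
stand 692 [ 483.9 -249.3   78.4] ((491.0958251953125, -238.50054931640625), (56.45744323730469, 42.38205337524414), 17.746488571166992)
gauge_grip 0.87 [311.7 183.9] [ 492.1 -242.4  106. ]
gauge_grip 0.71 [337.3 177.8] [ 475.5 -218.6  106. ]
gauge_grip 0.58 [318.5 236.5] [ 548.6 -212.5  106. ]
gauge 0.89 [382.2 136.4] [ 418.4 -168.9    8. ]
gauge 0.8 [322.5 164.4] [ 484.5 -231.5    8. ]
gauge 0.78 [259.5 168.2] [ 522.  -313.2    8. ]
stand 0.6 [320.2 164. ] [ 486.5 -234.2    0. ]
```

View pics/w5.png

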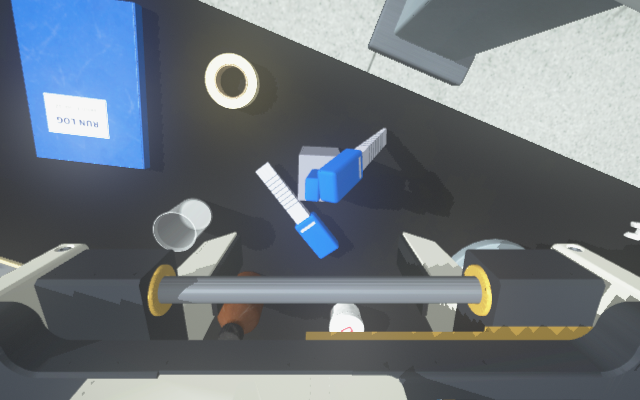

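The wrist view shows the target gauge (small handle at (312,185)) mostly hidden behind the nearer look-alike (340,175). The other look-alike's handle is at (316,235). I need both look-alikes' top heights to know whether the gripper body clears them.

Run:
```python
from h import *
s=dict(np.load("w5.npz")); t=env.snapshot("top"); sc=env.snapshot("scene")
np.savez("t5.npz",**t)
for nm,S in(("wrist",s),("top",dict(np.load("t2.npz"))),("scene",sc)):
    I=cv2.cvtColor(S["img"],cv2.COLOR_BGR2HSV); blue=(I[...,0]>100)&(I[...,0]<125)&(I[...,1]>130)
    P=cloud(S,blue); P=P[P[:,2]>60]
    for n,c in(("A",(433,-176)),("B",(512,-318)),("G",(491,-234))):
        q=P[np.hypot(P[:,0]-c[0],P[:,1]-c[1])<27]
        if len(q)<8: continue
        z=q[:,2]; top=np.percentile(z,97); 
        qq=q[z>top-6]; r=cv2.minAreaRect(qq[:,:2].astype(np.float32))
        print(nm,n,len(q),"z pct",np.percentile(z,[5,50,90,97]).round(1),"top med",np.median(qq[:,2]).round(1),"rect",np.round(r[0],1),np.round(r[1],1),round(r[2],1))
    if nm=="wrist":
        P=cloud(S); q=P[(P[:,2]>71)&(P[:,2]<85)&(abs(P[:,0]-490)<40)&(abs(P[:,1]+235)<40)]
        print("stand",cv2.minAreaRect(q[:,:2].astype(np.float32)))
```

```text
wrist G 1149 z pct [118.1 135.9 143.  144.7] top med 141.4 rect [ 477.1 -224.6] [35.4 17.8] 42.6
stand ((491.0958251953125, -238.50054931640625), (56.45744323730469, 42.38205337524414), 17.746488571166992)
top G 115 z pct [122.8 135.1 141.1 143.4] top med 139.9 rect [ 480.2 -227.1] [33.4 18.5] 31.4
scene G 267 z pct [ 87.3 124.3 140.2 142.7] top med 140.2 rect [ 477.6 -225.3] [34.5 15.6] 38.9
```

Run:
```python
from h import *
a=cv2.imread("pics/top1.png")[200:280,340:440]; b=np.load("t5.npz")["img"][200:280,340:440]; c=np.load("t2.npz")["img"][200:280,340:440]
d=env.snapshot("scene")["img"][200:340,270:445]
x=np.hstack([cv2.resize(i,(266,213),interpolation=2) for i in(a,c,b)])
cv2.imwrite("pics/cmp.png",np.vstack([x,cv2.resize(d,(798,380) if 0 else (475,380),interpolation=2).__class__(shape=(0,798,3),dtype=np.uint8),np.hstack([cv2.resize(d,(475,380),interpolation=2),np.zeros((380,323,3),np.uint8)])]))
```

```text
(no output)
```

View pics/cmp.png

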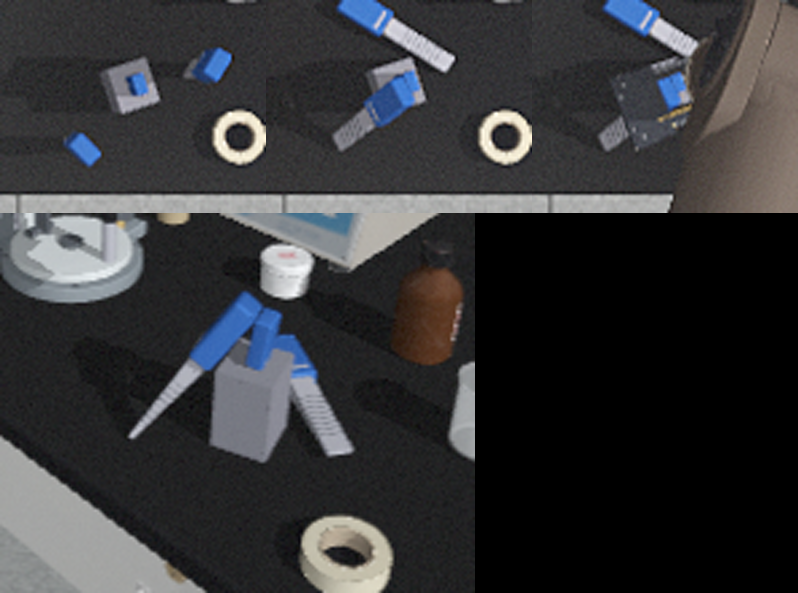

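Both free-standing look-alikes toppled on their own before I got near them. They were already down in the top image taken while I was at the turntable. One now leans on the stand against the target gauge, so I have to take it away first; let me get its pose.

Run:
```python
from h import *
s=dict(np.load("w5.npz")); t=dict(np.load("t2.npz")); sc=env.snapshot("scene")
for nm,S in(("wrist",s),("top",t),("scene",sc)):
    I=cv2.cvtColor(S["img"],cv2.COLOR_BGR2HSV); blue=((I[...,0]>100)&(I[...,0]<125)&(I[...,1]>130)).astype(np.uint8)
    n,L,st,_=cv2.connectedComponentsWithStats(blue)
    for i in range(1,n):
        if st[i,4]<25: continue
        q=cloud(S,L==i); m=np.median(q,0)
        if not(380<m[0]<620 and -420<m[1]<-100): continue
        c=q.mean(0); k=np.linalg.norm(q-m,axis=1)<45; q=q[k]; c=q.mean(0); _,w,V=np.linalg.svd(q-c,full_matrices=False)
        pr=(q-c)@V.T
        print(nm,"px",st[i].tolist(),len(q),"c",c.round(0),"axis",V[0].round(2),"2nd",V[1].round(2),"norm",V[2].round(2),"ext",np.ptp(np.percentile(pr,[2,98],axis=0),axis=0).round(0),"z",np.percentile(q[:,2],[2,98]).round(0))
    # all points above bench in region excluding stand
    P=cloud(S); 
    k=(P[:,0]>380)&(P[:,0]<470)&(P[:,1]>-215)&(P[:,1]<-120)&(P[:,2]>8)&(P[:,2]<140); q=P[k]
    for lo in range(8,140,16):
        qq=q[(q[:,2]>=lo)&(q[:,2]<lo+16)]
        if len(qq)>3: print("  A slice",lo,len(qq),np.median(qq,0).round(0))
```

```text
wrist px [305, 148, 58, 55, 2089] 2004 c [ 473. -225.  127.] axis [ 0.71 -0.51  0.49] 2nd [-0.19  0.53  0.83] norm [ 0.68  0.68 -0.28] ext [66. 38. 37.] z [ 98. 145.]
wrist px [295, 212, 44, 47, 1036] 1033 c [ 585. -200.   21.] axis [0.56 0.83 0.02] 2nd [ 0.83 -0.56  0.07] norm [-0.07  0.02  1.  ] ext [63. 37. 23.] z [ 1. 24.]
  A slice 8 87 [ 419. -169.   16.]
  A slice 24 102 [ 424. -176.   33.]
  A slice 40 127 [ 432. -184.   48.]
  A slice 56 148 [ 439. -190.   64.]
  A slice 72 100 [ 445. -195.   77.]
  A slice 88 171 [ 452. -201.   99.]
  A slice 104 191 [ 457. -208.  111.]
  A slice 120 49 [ 464. -213.  123.]
top px [367, 195, 21, 19, 200] 198 c [ 589. -198.   19.] axis [-0.54 -0.84 -0.02] 2nd [ 0.81 -0.53  0.26] norm [-0.23  0.13  0.96] ext [64. 39. 24.] z [-2. 27.]
top px [377, 227, 21, 21, 222] 205 c [ 475. -221.  125.] axis [-0.61  0.57 -0.55] 2nd [-0.79 -0.38  0.48] norm [0.07 0.73 0.68] ext [63. 38. 32.] z [ 98. 143.]
  A slice 8 26 [ 425. -169.   13.]
  A slice 24 19 [ 429. -177.   30.]
  A slice 40 26 [ 436. -183.   49.]
  A slice 56 23 [ 446. -190.   64.]
  A slice 72 21 [ 449. -195.   77.]
  A slice 88 33 [ 459. -202.   98.]
  A slice 104 22 [ 459. -209.  112.]
scene px [340, 229, 47, 32, 644] 492 c [ 470. -231.  116.] axis [-0.78  0.47 -0.41] 2nd [ 0.29 -0.3  -0.91] norm [-0.55 -0.83  0.1 ] ext [70. 59. 27.] z [ 86. 143.]
  A slice 8 23 [ 414. -175.   17.]
  A slice 24 26 [ 421. -182.   33.]
  A slice 40 38 [ 430. -190.   49.]
  A slice 56 40 [ 437. -198.   64.]
  A slice 72 38 [ 443. -203.   79.]
  A slice 88 36 [ 444. -209.   97.]
  A slice 104 15 [ 449. -212.  109.]
```

Emit:
{"name": "play_rows", "arguments": {"series": [[[0,10,0],[2.4,1,1.2],0],[[0,20,0],[2.4,2,1.2],0],[[0,30,0],[2.4,2,1.2],0],[[0,40,0],[2.4,2,1.2],0],[[0,50,0],[2.4,2,1.2],0],[[0,60,0],[2.4,2,1.2],0],[[0,65,0],[2.4,5,1.2],0],[[0,65,0],[2.4,9.5,1.2],0],[[0,65,0],[2.4,12.5,1.2],0],[[0,65,0],[2.4,14.9,1.2],0]]}}

```text
time_s: 12.35
position: [469.7, -214.1, 90.2]
tcp_rot: [0.651, -0.65, -0.277, 0.278]
force: [0.6, -0.4, 0.5]
finger_gap: 91.6
```

Run:
```python
from h import *
state()
s=env.snapshot("wrist"); np.savez("w6.npz",**s); cv2.imwrite("pics/w6.png",s["img"][:, 100:540])
```

```text
{'time_s': 12.35, 'joint_pos': [0.029, 0.403, 0.39, 1.992, -0.213, 0.786, 1.349], 'position': [469.716, -214.053, 90.229], 'tcp_rot': [0.651, -0.65, -0.277, 0.278], 'force': [0.626, -0.371, 0.55], 'wrist_torque': [-0.048, 0.033, 0.026], 'finger_gap': 91.643}
[[0.692, -0.001, -0.722], [0.722, 0.001, 0.692], [-0.0, -1.0, 0.001]]
```

View pics/w6.png

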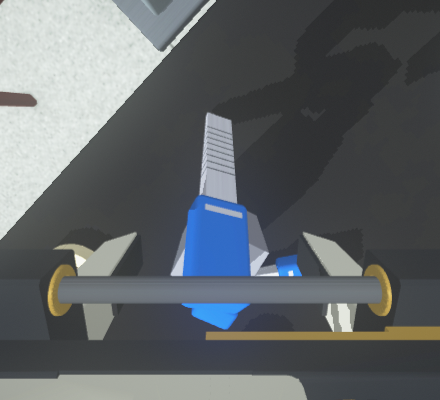

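Both fingers straddle the leaning look-alike's handle at (217,260) across its wide side. I'll grip it and lift it off.

Emit:
{"name": "play_rows", "arguments": {"series": [[[0,0,0],[0,0,0],1],[[0,0,0],[0,0,0],1],[[0,0,0],[0,0,0],1],[[0,0,0],[0,0,0],1],[[0,0,0],[0,0,0],1],[[0,0,0],[0,0,0],1],[[0,0,0],[0,0,0],1],[[0,0,0],[0,0,0],1],[[0,0,0],[0,-1,1],1],[[0,0,0],[0,-3,2.5],1]]}}

```text
time_s: 13.65
position: [450.1, -197.6, 121.5]
tcp_rot: [0.651, -0.65, -0.276, 0.277]
force: [0.2, -0.5, -1.6]
finger_gap: 38.7
```

Run:
```python
from h import *
state()
```

```text
{'time_s': 13.65, 'joint_pos': [-0.019, 0.322, 0.412, 2.017, -0.171, 0.838, 1.293], 'position': [450.128, -197.624, 121.482], 'tcp_rot': [0.651, -0.65, -0.276, 0.277], 'force': [0.158, -0.462, -1.613], 'wrist_torque': [-0.039, 0.011, 0.017], 'finger_gap': 38.684}
[[0.694, -0.002, -0.72], [0.72, 0.001, 0.694], [-0.001, -1.0, 0.002]]
```

Emit:
{"name": "play_rows", "arguments": {"series": [[[0,0,0],[3,-1,3],1],[[0,0,0],[6.5,-1,6],1],[[10,0,0],[10,0,8.6],1],[[20,0,0],[10.2,3,8.6],1],[[30,0,0],[10.2,6,8.6],1],[[30,0,0],[10.2,8.4,8.6],1],[[30,0,0],[10.2,8.4,8.6],1],[[30,0,0],[10.2,8.4,8.6],0],[[30,0,0],[10.2,8.4,8.6],0],[[30,0,0],[10.2,8.4,8.6],0]]}}

```text
time_s: 14.9
position: [461.0, -64.9, 38.9]
tcp_rot: [0.797, -0.461, -0.197, 0.338]
force: [0.4, -0.2, 0.2]
finger_gap: 63.7
```

Run:
```python
from h import *
s,M=state()
for nm in("scene",):
    S=env.snapshot(nm); cv2.imwrite("pics/s7.png",cv2.resize(S["img"][160:320,230:480],None,fx=3,fy=3,interpolation=2))
```

```text
{'time_s': 14.9, 'joint_pos': [0.05, 0.699, 0.286, 1.76, -0.428, 1.23, 1.375], 'position': [461.03, -64.894, 38.911], 'tcp_rot': [0.797, -0.461, -0.197, 0.338], 'force': [0.373, -0.188, 0.248], 'wrist_torque': [-0.468, -0.388, 0.016], 'finger_gap': 63.739}
[[0.693, -0.358, -0.625], [0.721, 0.347, 0.601], [0.002, -0.867, 0.498]]
```

View pics/s7.png

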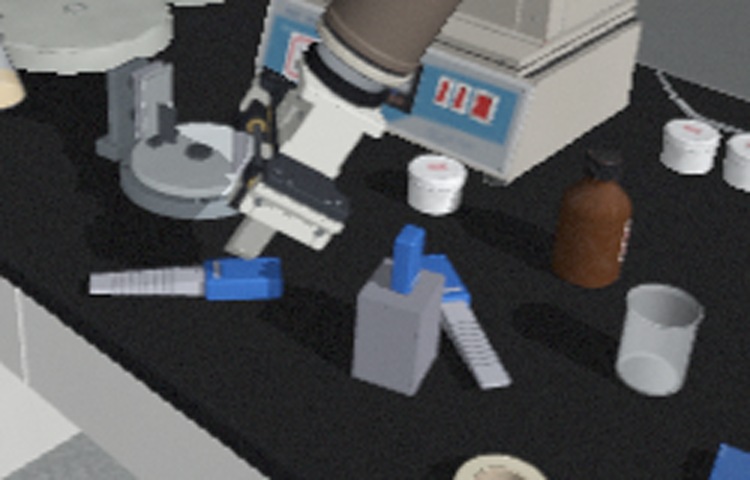

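The look-alike now lies flat on the bench at (185,278), and the target gauge stands free in its slot at (408,260). I'll hover over it with the jaws across its thickness.

```bash
cat >> h.py <<'E'
def rel(tgt,az,M,p):
    a=np.radians(az); x=np.array([np.cos(a),np.sin(a),0]); y=np.array([0,0,-1.]); Rt=np.array([x,y,np.cross(x,y)]).T
    return np.degrees(R.from_matrix(M.T@Rt).as_rotvec()).round(1), (M.T@(np.array(tgt)-p)/10).round(2)
E
python3 - <<'E'
from h import *
s,M=state(); print(rel([488,-236,220],111,M,np.array(s["position"])))
E
```

```text
{'time_s': 14.95, 'joint_pos': [0.05, 0.7, 0.286, 1.76, -0.428, 1.23, 1.375], 'position': [460.882, -65.0, 38.62], 'tcp_rot': [0.797, -0.461, -0.196, 0.339], 'force': [0.208, -0.124, 0.16], 'wrist_torque': [-0.446, -0.409, -0.011], 'finger_gap': 67.835}
[[0.694, -0.358, -0.625], [0.72, 0.347, 0.601], [0.001, -0.867, 0.499]]
(array([-26.6, -63.3,  17. ]), array([-10.42, -22.62,  -2.92]))
```

Emit:
{"name": "play_rows", "arguments": {"series": [[[0,0,0],[0,-2,0],0],[[0,0,0],[0,-7,0],0],[[0,0,0],[0,-12,0],0],[[-4,-9,2.4],[-1,-16,-0.3],0],[[-8,-18,5],[-2.5,-18,-0.7],0],[[-12,-27,7.5],[-4.5,-19.5,-1.2],0],[[-16,-37,10],[-6.5,-21,-1.8],0],[[-20,-47,12.7],[-8.5,-22,-2.3],0],[[-23.5,-56,15],[-10,-22.5,-2.8],0],[[-26.6,-63.3,17],[-10.4,-22.6,-2.9],0]]}}

```text
time_s: 16.2
position: [487.1, -236.9, 219.8]
tcp_rot: [0.399, -0.401, -0.583, 0.583]
force: [0.2, -0.1, 0.4]
finger_gap: 92.0
```

Run:
```python
from h import *
s0,M=state()
s=env.snapshot("wrist"); np.savez("w8.npz",**s); t=env.snapshot("top")
for nm,S in(("wrist",s),):
    I=cv2.cvtColor(S["img"],cv2.COLOR_BGR2HSV); blue=((I[...,0]>100)&(I[...,0]<125)&(I[...,1]>130))
    P=cloud(S,blue); q=P[(abs(P[:,0]-490)<30)&(abs(P[:,1]+235)<30)&(P[:,2]>70)]
    top=q[q[:,2]>119]; print(nm,len(q),len(top),top.mean(0).round(1),np.median(top[:,2]),cv2.minAreaRect(top[:,:2].astype(np.float32)))
    side=q[q[:,2]<116]; print(len(side),side.mean(0))
    P=cloud(S); q=P[(P[:,2]>73)&(P[:,2]<82)&(abs(P[:,0]-490)<45)&(abs(P[:,1]+235)<45)]
    print("stand",cv2.minAreaRect(q[:,:2].astype(np.float32)))
for q,h in(("gauge_grip",106),("gauge",8),("stand",0)):
    for d in env.spot_point("wrist",q)[:3]: print(q,round(d["conf"],2),np.round(d["at"],1),px2w(s,*d["at"],h=h).round(1))
cv2.imwrite("pics/w8.png",cv2.resize(s["img"][100:260,230:410],None,fx=3,fy=3,interpolation=2))
```

```text
{'time_s': 16.2, 'joint_pos': [0.231, 0.281, 0.157, 1.765, -0.047, 1.097, 2.342], 'position': [487.065, -236.943, 219.784], 'tcp_rot': [0.399, -0.401, -0.583, 0.583], 'force': [0.168, -0.065, 0.447], 'wrist_torque': [0.09, 0.099, 0.037], 'finger_gap': 92.05}
[[-0.36, 0.002, -0.933], [0.933, -0.002, -0.36], [-0.002, -1.0, -0.001]]
wrist 522 403 [ 489.5 -237.1  125.9] 126.19203126216667 ((490.27313232421875, -236.5672607421875), (25.296188354492188, 15.418725967407227), 19.483482360839844)
110 [ 478.85938262 -240.62189131   99.71924954]
stand ((489.8555603027344, -234.73406982421875), (56.382930755615234, 50.03791809082031), 18.413299560546875)
gauge_grip 0.96 [317.6 190.4] [ 489.2 -237.3  106. ]
gauge_grip 0.82 [427.6 200. ] [ 457.3 -126.   106. ]
gauge_grip 0.78 [322.1 243. ] [ 543.5 -211.1  106. ]
gauge 0.87 [258.9 172.2] [ 520.2 -311.5    8. ]
gauge 0.6 [520.5 156.9] [374.2   7.5   8. ]
gauge 0.59 [317.1 172.7] [ 492.3 -237.7    8. ]
stand 0.79 [319.2 168.2] [ 487.  -236.7    0. ]
```

View pics/w8.png

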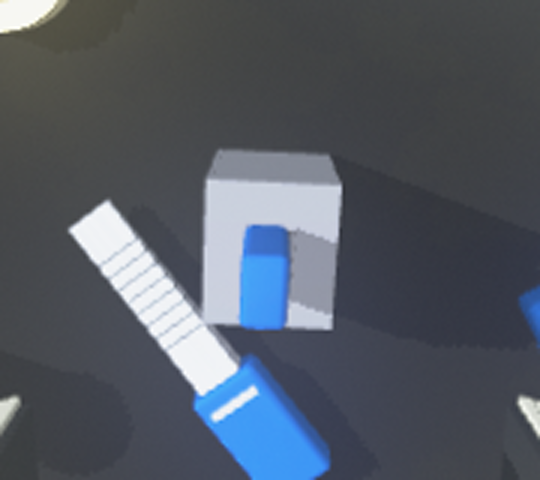

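The target handle is clear: top at 126 mm, size 25×15, centred at (490,-236.7). I'll descend and grip it.

Emit:
{"name": "play_rows", "arguments": {"series": [[[0,2,0],[-0.1,3,-0.3],0.45],[[0,2,0],[-0.1,6.5,-0.3],0.45],[[0,2,0],[-0.1,10,-0.3],0.45],[[0,2,0],[-0.1,12.5,-0.3],0.45],[[0,2,0],[-0.1,13.3,-0.3],0.45],[[0,2,0],[-0.1,13.3,-0.3],1],[[0,2,0],[-0.1,13.3,-0.3],1],[[0,2,0],[-0.1,13.3,-0.3],1],[[0,2,0],[-0.1,13.3,-0.3],1],[[0,2,0],[-0.1,13.3,-0.3],1]]}}

```text
time_s: 17.7
position: [491.0, -236.0, 86.2]
tcp_rot: [0.411, -0.411, -0.575, 0.576]
force: [-0.1, -0.0, 3.2]
finger_gap: 16.0
```

Run:
```python
from h import *
state()
```

```text
{'time_s': 17.7, 'joint_pos': [0.245, 0.434, 0.14, 1.913, -0.081, 0.8, 2.33], 'position': [490.984, -235.98, 86.235], 'tcp_rot': [0.411, -0.411, -0.575, 0.576], 'force': [-0.146, -0.021, 3.181], 'wrist_torque': [0.121, 0.05, 0.032], 'finger_gap': 15.95}
[[-0.324, -0.001, -0.946], [0.946, -0.001, -0.324], [-0.0, -1.0, 0.001]]
```

Emit:
{"name": "play_rows", "arguments": {"series": [[[0,0,0],[0,-3,0],1],[[0,0,0],[0,-8,0],1],[[0,0,0],[0,-12,0],1],[[0,2,0],[5,-13.5,-2.8],1],[[0,4,0],[10.5,-13.5,-6],1],[[0,6,0],[16.5,-13.5,-9.4],1],[[0,8,0],[22.5,-13.5,-12.8],1],[[0,10,0],[28.5,-13.5,-16.2],1],[[0,11.5,0],[33,-13,-18.8],1],[[0,11.5,0],[34.2,-12.4,-19.4],1]]}}

```text
time_s: 18.95
position: [563.0, 155.9, 209.3]
tcp_rot: [-0.466, 0.464, 0.533, -0.533]
force: [-0.2, -0.3, -1.2]
finger_gap: 16.1
```

Run:
```python
from h import *
state()
s=env.snapshot("wrist"); np.savez("w9.npz",**s); cv2.imwrite("pics/w9.png",cv2.resize(s["img"][100:330,200:480],None,fx=2.8,fy=2.6,interpolation=2)[:600,:800]); fitfaces(s)
for q,h in(("specimen_edge",100),("ref_edge",100),("gauge_tip",130),("gauge_grip",228)):
    for d in env.spot_point("wrist",q)[:2]: print(q,round(d["conf"],2),np.round(d["at"],1),px2w(s,*d["at"],h=h).round(1))
```

```text
{'time_s': 18.95, 'joint_pos': [-0.376, 0.364, 0.022, 1.666, -0.011, 1.113, 1.355], 'position': [563.013, 155.882, 209.266], 'tcp_rot': [-0.466, 0.464, 0.533, -0.533], 'force': [-0.18, -0.304, -1.199], 'wrist_torque': [-0.019, 0.017, 0.029], 'finger_gap': 16.051}
[[-0.134, -0.002, -0.991], [0.991, 0.002, -0.134], [0.002, -1.0, 0.002]]
face n 131 mean [538.3 168.2] ang -74.7 ends [533.1 187.1] [545.6 141.5] z 55.0 97.0
face n 113 mean [559.7 179.2] ang 7.8 ends [537.8 176.2] [582.3 182.3] z 55.0 98.0
face n 98 mean [561.6 150.5] ang -83.8 ends [557.2 190.9] [564.3 125. ] z 57.0 98.0
face n 68 mean [564.2 151.9] ang -83.5 ends [561.3 177.5] [567.3 125.2] z 67.0 90.0
face n 51 mean [560.2 158.5] ang -73.1 ends [554.7 176.8] [570.3 125.4] z 67.0 89.0
face n 32 mean [564.6 147.9] ang 7.8 ends [546.4 145.4] [582.6 150.3] z 74.0 89.0
specimen_edge 0.98 [309.9 192.3] [566.4 147.4 100. ]
specimen_edge 0.47 [475.8  52.9] [417.5 278.5 100. ]
ref_edge 0.51 [315.9 191. ] [564.2 153.3 100. ]
ref_edge 0.21 [317.8 193.6] [566.7 155.6 100. ]
gauge_tip 0.84 [316.3 196.1] [560.6 153.5 130. ]
gauge_grip 0.98 [131.3  76.7] [480.6  47.8 228. ]
gauge_grip 0.74 [ 45.5 156.5] [528.8  -1.3 228. ]
```

View pics/w9.png

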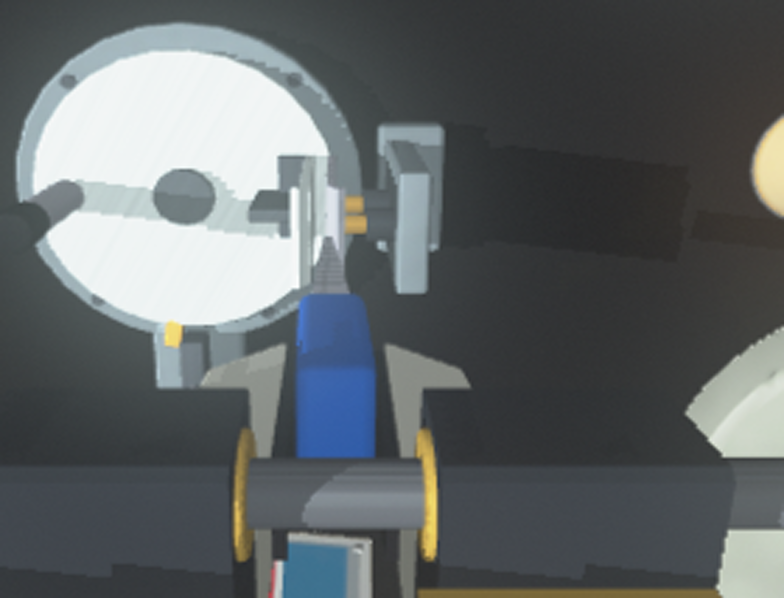

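Run:
```python
from h import *
s0,M=state()
s=dict(np.load("w9.npz"))
cv2.imwrite("pics/w9b.png",cv2.resize(s["img"][158:212,290:350],None,fx=11,fy=11,interpolation=cv2.INTER_NEAREST))
for p in((316.3,196.1),(317.5,191.5)): print(px2w(s,*p,h=131).round(1),px2w(s,*p).round(1))
w=env.snapshot("wrist"); np.savez("w10.npz",**w); state()
```

```text
{'time_s': 19.2, 'joint_pos': [-0.371, 0.362, 0.027, 1.669, -0.01, 1.114, 1.358], 'position': [563.382, 149.323, 209.523], 'tcp_rot': [0.467, -0.467, -0.53, 0.532], 'force': [0.348, -0.414, -0.681], 'wrist_torque': [0.054, -0.03, -0.004], 'finger_gap': 15.937}
[[-0.128, -0.002, -0.992], [0.992, -0.001, -0.128], [-0.001, -1.0, 0.002]]
[560.3 153.5 131. ] [555.1 152.9 148.6]
[555.8 154.  131. ] [554.2 153.8 136.8]
{'time_s': 19.25, 'joint_pos': [-0.37, 0.361, 0.027, 1.669, -0.01, 1.113, 1.358], 'position': [563.492, 148.959, 209.71], 'tcp_rot': [0.467, -0.467, -0.53, 0.532], 'force': [0.415, -0.253, -0.021], 'wrist_torque': [0.028, 0.023, 0.017], 'finger_gap': 15.829}
[[-0.127, -0.002, -0.992], [0.992, -0.001, -0.127], [-0.001, -1.0, 0.002]]
```

View pics/w9b.png

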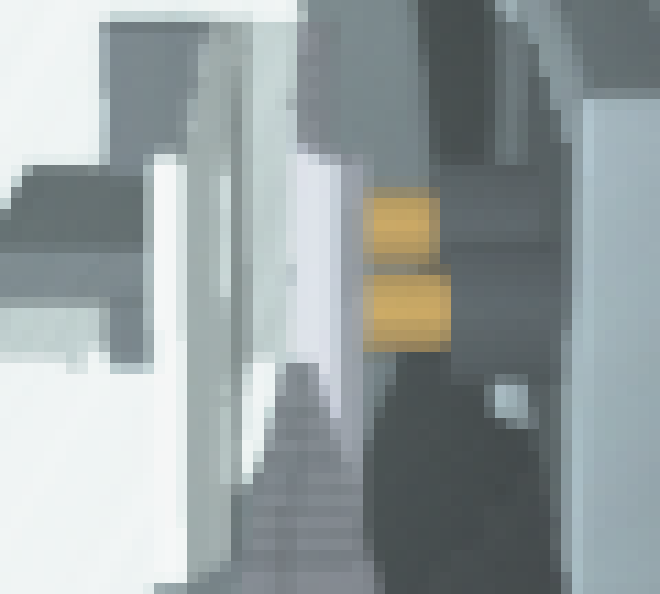

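The crop shows the blade tip at about (317,191) px, just above the gap between the aluminium plate (lip at about 309 px) and the sprung plate (about 320 px). The arm was still settling in this picture, so I'll lower a bit and let it settle.

Emit:
{"name": "play_rows", "arguments": {"series": [[[0,0,0],[0,0.5,0],1],[[0,0,0],[0,1,0],1],[[0,0,0],[0,1.5,0],1],[[0,0,0],[0,1.5,0],1],[[0,0,0],[0,1.5,0],1],[[0,0,0],[0,1.5,0],1],[[0,0,0],[0,1.5,0],1],[[0,0,0],[0,1.5,0],1],[[0,0,0],[0,1.5,0],1],[[0,0,0],[0,1.5,0],1]]}}

```text
time_s: 20.5
position: [563.4, 150.6, 194.5]
tcp_rot: [0.467, -0.466, -0.531, 0.532]
force: [-0.8, 0.2, -1.3]
finger_gap: 15.5
```

Run:
```python
from h import *
state()
s=env.snapshot("wrist"); np.savez("w11.npz",**s); state()
P=cloud(s); 
# faces by position: project on plate normal (az 97.4)
a=np.radians(97.4); n=np.array([np.cos(a),np.sin(a)]); t=np.array([n[1],-n[0]])
for nm in("w4","w11"):
    S=dict(np.load(nm+".npz")); P=cloud(S); d=(P[:,:2]-[563.5,150.5])@n; u=(P[:,:2]-[563.5,150.5])@t
    k=(P[:,2]>60)&(P[:,2]<98)&(abs(u)<19)&(abs(d)<16); h,e=np.histogram(d[k],bins=np.arange(-16,16.1,1)); print(nm,dict(zip(e[:-1].astype(int).tolist(),h.tolist())))
cv2.imwrite("pics/w11.png",cv2.resize(s["img"][150:215,285:355],None,fx=9,fy=9,interpolation=cv2.INTER_NEAREST))
```

```text
{'time_s': 20.5, 'joint_pos': [-0.37, 0.374, 0.024, 1.689, -0.01, 1.08, 1.357], 'position': [563.369, 150.643, 194.536], 'tcp_rot': [0.467, -0.466, -0.531, 0.532], 'force': [-0.783, 0.161, -1.251], 'wrist_torque': [0.038, 0.043, 0.002], 'finger_gap': 15.478}
[[-0.129, -0.002, -0.992], [0.992, -0.0, -0.129], [-0.0, -1.0, 0.002]]
{'time_s': 20.55, 'joint_pos': [-0.37, 0.375, 0.024, 1.689, -0.01, 1.08, 1.358], 'position': [563.345, 150.657, 194.492], 'tcp_rot': [0.467, -0.466, -0.531, 0.532], 'force': [-0.01, -0.029, 0.24], 'wrist_torque': [0.043, 0.043, -0.002], 'finger_gap': 15.762}
[[-0.129, -0.002, -0.992], [0.992, -0.0, -0.129], [-0.0, -1.0, 0.002]]
w4 {-16: 18, -15: 23, -14: 16, -13: 18, -12: 17, -11: 25, -10: 17, -9: 21, -8: 748, -7: 1346, -6: 35, -5: 0, -4: 0, -3: 0, -2: 0, -1: 0, 0: 0, 1: 14, 2: 256, 3: 197, 4: 1, 5: 0, 6: 0, 7: 0, 8: 0, 9: 0, 10: 0, 11: 0, 12: 0, 13: 0, 14: 0, 15: 0}
w11 {-16: 6, -15: 7, -14: 7, -13: 7, -12: 6, -11: 0, -10: 0, -9: 0, -8: 0, -7: 0, -6: 0, -5: 0, -4: 0, -3: 13, -2: 0, -1: 0, 0: 0, 1: 0, 2: 0, 3: 0, 4: 0, 5: 0, 6: 0, 7: 0, 8: 0, 9: 0, 10: 7, 11: 7, 12: 7, 13: 7, 14: 7, 15: 7}
```

The depth histogram puts the aluminium plate's outer face at −3.0 mm and the sprung face at about +2.9 mm from my assumed mid-gap. The gap is about 5.9 mm and the gauge is centred to about 0.2 mm. I'll enter slowly.

Emit:
{"name": "play_rows", "arguments": {"series": [[[0,0,0],[0,0.5,0],1],[[0,0,0],[0,1,0],1],[[0,0,0],[0,1.5,0],1],[[0,0,0],[0,2,0],1],[[0,0,0],[0,2.4,0],1],[[0,0,0],[0,2.8,0],1],[[0,0,0],[0,3.2,0],1],[[0,0,0],[0,3.4,0],1],[[0,0,0],[0,3.4,0],1],[[0,0,0],[0,3.4,0],1]]}}

```text
time_s: 21.8
position: [563.2, 150.7, 160.4]
tcp_rot: [0.467, -0.466, -0.531, 0.532]
force: [0.5, 2.7, -1.6]
finger_gap: 15.6
```

Run:
```python
from h import *
state()
```

```text
{'time_s': 21.8, 'joint_pos': [-0.368, 0.406, 0.021, 1.732, -0.01, 1.006, 1.357], 'position': [563.154, 150.717, 160.402], 'tcp_rot': [0.467, -0.466, -0.531, 0.532], 'force': [0.456, 2.739, -1.566], 'wrist_torque': [0.627, 0.106, 0.068], 'finger_gap': 15.628}
[[-0.129, -0.002, -0.992], [0.992, -0.0, -0.129], [0.0, -1.0, 0.002]]
```

A sideways force of +2.7 N means the gauge is bearing on the turntable plate, so I'll shift it about 1 mm towards the sprung plate.

Emit:
{"name": "play_rows", "arguments": {"series": [[[0,0,0],[0.05,0,0],1],[[0,0,0],[0.1,0,0],1],[[0,0,0],[0.1,0,0],1],[[0,0,0],[0.1,0,0],1],[[0,0,0],[0.1,0,0],1],[[0,0,0],[0.1,0.1,0],1],[[0,0,0],[0.1,0.2,0],1],[[0,0,0],[0.1,0.3,0],1],[[0,0,0],[0.1,0.3,0],1],[[0,0,0],[0.1,0.3,0],1]]}}

```text
time_s: 23.05
position: [563.2, 151.7, 157.5]
tcp_rot: [0.467, -0.466, -0.531, 0.532]
force: [-0.5, 0.2, -0.9]
finger_gap: 15.9
```

Run:
```python
from h import *
state(); env.snapshot("wrist"); state(); env.snapshot("wrist"); s,M=state()
```

```text
{'time_s': 23.05, 'joint_pos': [-0.37, 0.409, 0.021, 1.735, -0.01, 1.0, 1.356], 'position': [563.165, 151.689, 157.511], 'tcp_rot': [0.467, -0.466, -0.531, 0.532], 'force': [-0.527, 0.219, -0.91], 'wrist_torque': [0.055, 0.07, 0.003], 'finger_gap': 15.851}
[[-0.129, -0.002, -0.992], [0.992, -0.0, -0.129], [-0.0, -1.0, 0.002]]
{'time_s': 23.1, 'joint_pos': [-0.37, 0.409, 0.021, 1.735, -0.01, 1.0, 1.356], 'position': [563.178, 151.648, 157.532], 'tcp_rot': [0.467, -0.466, -0.531, 0.532], 'force': [0.316, 0.637, -0.14], 'wrist_torque': [0.05, -0.003, -0.018], 'finger_gap': 16.026}
[[-0.129, -0.002, -0.992], [0.992, -0.0, -0.129], [-0.0, -1.0, 0.002]]
{'time_s': 23.15, 'joint_pos': [-0.37, 0.409, 0.021, 1.735, -0.01, 1.0, 1.356], 'position': [563.207, 151.647, 157.543], 'tcp_rot': [0.467, -0.466, -0.531, 0.532], 'force': [1.234, -0.096, -0.521], 'wrist_torque': [0.099, 0.01, -0.026], 'finger_gap': 15.728}
[[-0.129, -0.002, -0.992], [0.992, -0.0, -0.129], [-0.0, -1.0, 0.002]]
```

Emit:
{"name": "play_rows", "arguments": {"series": [[[0,0,0],[0,0.15,0],1],[[0,0,0],[0,0.3,0],1],[[0,0,0],[0,0.45,0],1],[[0,0,0],[0,0.6,0],1],[[0,0,0],[0,0.75,0],1],[[0,0,0],[0,0.9,0],1],[[0,0,0],[0,1.0,0],1],[[0,0,0],[0,1.0,0],1],[[0,0,0],[0,1.0,0],1],[[0,0,0],[0,1.0,0],1]]}}

```text
time_s: 24.4
position: [563.1, 151.7, 147.4]
tcp_rot: [0.467, -0.466, -0.531, 0.532]
force: [-0.3, -0.1, -1.2]
finger_gap: 15.7
```

```bash
cat > f.py <<'E'
from h import *
L=[]
for i in range(4):
    s=env.sense(); L.append([*s["position"],*s["force"],*s["wrist_torque"],s["finger_gap"]]); env.snapshot("wrist")
print(np.round(L,2)[-1,:3],"F",np.mean(L,0)[3:6].round(2),"T",np.mean(L,0)[6:9].round(3),s["finger_gap"],s["time_s"])
E
python3 f.py
```

```text
[563.11 151.66 147.45] F [ 0.04 -0.01 -1.61] T [ 0.111 -0.094  0.031] 15.795312723913854 24.55
```

Emit:
{"name": "play_rows", "arguments": {"series": [[[0,0,0],[0,0.1,0],1],[[0,0,0],[0,0.2,0],1],[[0,0,0],[0,0.3,0],1],[[0,0,0],[0,0.4,0],1],[[0,0,0],[0,0.5,0],1],[[0,0,0],[0,0.6,0],1],[[0,0,0],[0,0.7,0],1],[[0,0,0],[0,0.8,0],1],[[0,0,0],[0,0.8,0],1],[[0,0,0],[0,0.8,0],1]]}}

```text
time_s: 25.85
position: [563.1, 151.8, 139.4]
tcp_rot: [0.467, -0.466, -0.531, 0.532]
force: [-0.4, 1.2, -0.1]
finger_gap: 15.6
```

```bash
python3 f.py
```

```text
[563.1  151.75 139.46] F [-0.13  1.53  0.49] T [ 0.437 -0.048  0.009] 15.699266167017147 26.0
```

```bash
cat > g.py <<'E'
from h import *
a=np.radians(97.4); n=np.array([np.cos(a),np.sin(a)]); t=np.array([n[1],-n[0]])
env.snapshot("wrist"); s=env.snapshot("wrist"); np.savez("wn.npz",**s)
for nm in("w9","w11","wn"):
    S=dict(np.load(nm+".npz")); P=cloud(S); d=(P[:,:2]-[563.5,150.5])@n; u=(P[:,:2]-[563.5,150.5])@t
    for lo,hi in((60,99),(99,110)):
        k=(P[:,2]>lo)&(P[:,2]<hi)&(abs(u)<19)&(d>-14)&(d<16); h,e=np.histogram(d[k],bins=np.arange(-14,16.1,1)); print(nm,lo,{int(x):int(y) for x,y in zip(e,h) if y})
S=dict(np.load("wn.npz")); I=S["img"]; print(S["world_from_camera"][:3,3])
# ref plate edge in top camera: profile change
E
python3 g.py
```

```text
w9 60 {-14: 7, -13: 6, -12: 1, -4: 1, -3: 38, 10: 7, 11: 7, 12: 7, 13: 7, 14: 7, 15: 7}
w9 99 {-10: 36, -9: 36, -8: 36, -7: 38, -6: 36, -5: 35, -4: 36, 3: 18, 4: 18, 5: 20, 6: 23, 7: 26, 8: 30}
w11 60 {-14: 7, -13: 7, -12: 6, -3: 13, 3: 2, 10: 7, 11: 7, 12: 7, 13: 7, 14: 7, 15: 7}
w11 99 {-10: 26, -9: 39, -8: 42, -7: 34, -6: 26, -5: 21, -4: 15, 3: 25, 4: 31, 5: 34, 6: 36, 7: 36, 8: 41, 9: 32}
wn 60 {-14: 9, -13: 10, -12: 7, -3: 24, -2: 14, -1: 18, 0: 16, 1: 13, 2: 9, 3: 6, 4: 11, 12: 9, 13: 9, 14: 9, 15: 15}
wn 99 {-10: 38, -9: 35, -8: 23, -7: 41, -6: 22, -5: 20, -4: 33, -3: 5, -2: 5, -1: 4, 0: 9, 1: 5, 2: 4, 3: 9, 4: 16, 5: 16, 6: 21, 7: 38, 8: 20, 9: 23, 10: 43, 11: 6}
[482.36019452 141.78961806 322.30054526]
```

The sprung plate's lip has moved back about 1.5–2 mm in the depth data, and the turntable plate is unmoved. I'll re-centre by 0.4 mm and go 5 mm deeper.

Emit:
{"name": "play_rows", "arguments": {"series": [[[0,0,0],[0.04,0,0],1],[[0,0,0],[0.04,0,0],1],[[0,0,0],[0.04,0.1,0],1],[[0,0,0],[0.04,0.2,0],1],[[0,0,0],[0.04,0.3,0],1],[[0,0,0],[0.04,0.4,0],1],[[0,0,0],[0.04,0.5,0],1],[[0,0,0],[0.04,0.5,0],1],[[0,0,0],[0.04,0.5,0],1],[[0,0,0],[0.04,0.5,0],1]]}}

```text
time_s: 27.4
position: [563.0, 152.0, 134.4]
tcp_rot: [0.467, -0.466, -0.531, 0.532]
force: [1.0, 1.1, 0.7]
finger_gap: 15.4
```

```bash
python3 f.py; python3 g.py | grep wn
```

```text
[563.01 152.01 134.42] F [0.78 0.72 0.83] T [ 0.241 -0.119  0.025] 15.931373219580244 27.55
wn 60 {-14: 14, -13: 9, -3: 23, -2: 14, -1: 13, 0: 14, 1: 27, 2: 11, 3: 7, 4: 3, 12: 10, 13: 10, 14: 10, 15: 14}
wn 99 {-10: 28, -9: 40, -8: 45, -7: 27, -6: 19, -5: 39, -4: 16, -3: 4, -2: 9, -1: 5, 0: 4, 1: 10, 2: 5, 3: 5, 4: 9, 5: 28, 6: 19, 7: 30, 8: 25, 9: 19, 10: 33, 11: 15}
```

Run:
```python
from h import *
a=np.radians(97.4); n=np.array([np.cos(a),np.sin(a)]); t=np.array([n[1],-n[0]])
for nm in("w9","w11","wn"):
    P=cloud(dict(np.load(nm+".npz"))); d=(P[:,:2]-[563.5,150.5])@n; u=(P[:,:2]-[563.5,150.5])@t
    k=(P[:,2]>101)&(P[:,2]<109)&(abs(u)<19)
    for lab,lo,hi,f in(("spec",-14,-4.5,np.min),("ref",4.5,16,np.max)):
        m=k&(d>lo)&(d<hi); B=np.digitize(u[m],np.arange(-18,19,4)); e=[(u[m][B==b].mean(),f(d[m][B==b])) for b in set(B) if (B==b).sum()>2]
        e=np.array(e); p=np.polyfit(e[:,0],e[:,1],1); print(nm,lab,"edge slope deg",np.degrees(p[0]).round(1),"median",np.median(e[:,1]).round(2))
st=env.sense(); r=st["tcp_rot"]; print(st["position"],st["joint_vel"])
```

```text
w9 spec edge slope deg -0.5 median -9.28
w9 ref edge slope deg 0.5 median 8.83
w11 spec edge slope deg -0.5 median -9.07
w11 ref edge slope deg 0.6 median 9.15
wn spec edge slope deg 0.6 median -9.36
wn ref edge slope deg 0.7 median 11.05
[562.99982649 152.02497807 134.40604563] [-4.31949733e-04  2.86399811e-04 -3.22520560e-04 -1.15844618e-03
 -9.21331936e-05 -7.20347593e-04 -2.80678537e-04]
```

The sprung plate is pressed back about 2.0 mm, the turntable plate is still parallel at its stop, and the arm is still. I'm handing the job in.

```bash
python3 -c "
from cell import env
print(env.close_job())"
```

```text
the job is handed in; nothing more can be done
None
```

The job is handed in with the gauge held upright in the gap between the two plates. My last checks agree with the task, but the hand-in reports no verdict.

**What I did**
- I turned the turntable by its post until the push force jumped to about 15 N and the two plates were parallel (7.7° against 7.4°).
- Both free-standing look-alike gauges toppled on their own while I was at the turntable. One leaned over the stand against the target gauge, so I gripped it, lifted it off and laid it flat on the bench; it is not one of the listed bystanders.
- I lifted the right gauge (handle measured 25 × 15 mm, 126 mm high) from its stand and slid it into the gap. I moved it twice towards the sprung plate, 1 mm and then 0.4 mm, because it was bearing on the turntable plate.

**Last checks**
- **Sprung plate:** it is pressed back about 2.0 mm by the depth image, and the taper geometry gives about 2.1 mm.
- **Turntable:** its plate is still parallel within about 1° and has not shifted.
- **Gauge:** the tip is about 44 mm below the plate edges and 28 mm above the disc. It is square to within about 0.5° and was at rest.
- **Bystanders:** I never touched any of them, though I took no final check of their positions.

**What disagreed**
- The downward resistance was only about 1.5 N, against roughly 4 N expected at that depth.
- A sideways force of 0.7 N remained, so the turntable plate carries slightly more load than the sprung one.

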